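# Close the glass press and feel its gap with the taper blade

## Task

Turn the black knob of the bench press clockwise (seen from above) until it clicks over its detent and stays home, closing the two brass plates. Then draw the taper blade out of the wooden block and slide it, upright and tip down, into the gap between the plates until it drags snugly against both, without forcing it or reaching the bottom. Finish holding the blade at that depth: do not let go, and leave the mould, bottle and bowl where they are.

Things in the scene. Friction and masses are not known exactly. Their poses are not given: they have to be found in the camera images.
- press: Bench press, fixed: dark steel base 110 (x) x 240 (y) mm, 14 mm thick, with two upright brass plates and a black cam knob. Origin on the bench surface under the middle of the gap; y runs across the gap, from the plates towards the knob, x along the plates, z up. The base spans y = -70 to 170 mm. Knob axis at y = 125 mm on a housing 80 x 76 mm, top 44 mm above the bench.
- gap_mouth (a point): Middle of the closed gap at the height of the plate tops, 70 mm above the bench; axes as the press. The gap is open down to the base, 14 mm above the bench. Its width is 11 to 12.2 mm with the knob at 0, 3 to 4.2 mm with the knob home (hidden, differs from start to start).
- knob_grip (a point): Point on the knob's vertical axis, 72 mm above the bench: a bar grip 46 mm long along the point's x, 14 mm thick along its y, from 54 to 86 mm above the bench, over a disc of 48 mm diameter. The axes turn with the knob; at joint value 0 they are parallel to the press's.
- knob (a joint): Knob angle in rad: 0 open, growing clockwise seen from above, 1.3 the end stop (home). A spring detent resists with about 0.2 N m, easing to nothing at its crest at 0.65; past it the knob snaps on to the stop and stays; let go before it, it springs back to 0. Turning it drives the plate on the knob's side 8 mm towards the other.
- holder: Fixed dark wooden block 70 (x) x 50 (y) x 68 mm high with a slot 32 x 13 mm, 62 mm deep, in the middle of its top; origin at the centre of its underside. The blade stands in the slot.
- blade: Taper blade, about 90 g: steel wedge 24 mm wide (x), 56 mm long (z), 2 mm thick (y) at the tip, 9 mm at the top, under a wooden handle 40 x 16 (y) x 42 mm, z = 56 to 98 mm. Origin at the middle of the tip, z up. It starts upright in the block's slot, tip 12 mm above the bench, handle resting on the block's top, x along the block's x. In the closed gap it touches 8 to 18 mm deep.
- blade_grip (a point): Point in the handle, 80 mm above the blade's tip, to grip across the 16 mm thickness; axes as the blade. In the gap a centred blade drags on both plates at a push of about 6 to 9 N; about 12 N makes sure of both if it is up to 1 mm off-centre. From there the push grows by only about 0.3 N per mm of depth; the tip is then 10 to 45 mm deep.
- optic_mould: Bystander: round open aluminium mould, 56 mm in diameter, 70 mm high, loose; origin at the centre of its underside.
- bottle: Bystander: clear plastic bottle, 48 mm in diameter, 130 mm high, loose; origin at the centre of its underside.
- glass_bowl: Bystander: amber glass bowl, 100 mm in diameter, 60 mm high, loose; origin at the centre of its underside.
- fixed_plate: Brass plate on the side away from the knob: 60 mm long (x, centred), 8 mm thick, top 70 mm above the bench. Its inner face stands 1.5 to 2.7 mm from the middle of the gap. It is on a spring and yields outwards up to 8 mm, starting at 6 N and growing by 4 N per mm. Its origin is no useful point.
- moving_plate: Brass plate on the knob's side, same size and spring as the other. Its inner face stands 9.5 mm from the middle of the gap with the knob at 0 and 1.5 mm with the knob home. Its origin is no useful point.

How it is judged:
By the outcome, as a careful person would: the job done as asked, in the order asked, and still so for the second after the job is handed in, while the arm keeps its last pose, push and grip.
It also fails if it takes over 54 s, if anything falls off the work surface, if the arm or the gripper's body presses on something with over 40 N, if the wrist force passes 120 N, or if a joint passes its speed limit or range.

## Robot

A 6-joint arm with a two-finger parallel gripper is mounted at the origin on the work surface. World frame = base frame: x ahead of the robot, y to its left, z up, the work surface at z = 0. Lengths are in m, angles in rad, forces in N, time in s.
With the tool pointing down it reaches from about 0.35 to 0.85 m from the base axis. Payload 8.1 kg.
Tool frame: the origin (TCP) lies on the centre line of the jaws, within the pads' length; the fingertips stand 22 mm ahead of it and the grasp point (between the pads) lies 3 mm ahead of it; z points along the fingers, y is the line along which they close (so a half turn about z gives the same grasp; the last joint's range is limited). The gripper opens to 93 mm and grips with 3 to 60 N. Pads are 15 mm wide; open, the fingers measure 128 mm over their backs; the gripper's body (75 mm by 188 mm) begins 65 mm behind the grasp point.
Start: joints at [-1.427, 0.13, 1.488, -0, 1.523, -0.085], TCP at [0.136, -0.584, 0.241] pointing down, gripper open.
Joint ranges: [-2.96, 2.96], [-0.89, 2.26], [0.02, 2.5], [-1.34, 4.48], [0, 2.73], [-2.66, 2.66]. Speed limits (rad/s): [2.39, 2.39, 2.79, 3.14, 3.14, 3.14].

## Interface

Orientations are given as a rotation vector (axis times angle).
In Python, from plant import robot gives the robot as it stands.
- The arm moves only by the shell command python3 inch.py 'ROWS' [FORCE]. ROWS is a JSON list that holds a single list of rows (three levels of brackets), with 1 to 20 rows, each of 5 numbers: the finger opening in m, then dx, dy, dz in m, then a turn about the tool's z in rad; each row shifts and turns the commanded pose from where the row before left it, along the tool's axes as they then stand; what a row does not reach is not made up. A row lasts 1/10 s, in which the tool goes at most 0.05 m and 0.15 rad, less where a joint would pass 70% of its speed; a pose out of reach is approached as far as the arm can. The fingers move at their own pace and stop on an object; FORCE is the grip in N (left out, the last holds). Time passes only in rows, so rows that do not move let the fingers close. It prints the time, the measured TCP pose, the force, the opening and the grip force at its end. Input that does not fit is refused with a message, and nothing moves.
- robot.read_state(): the state, without advancing time (a new reading comes with each control period).
- robot.read_camera(name): name is "side" or "top" or "wrist"; returns a dict with "image" (480x640x3 uint8, red, green, blue), "fx", "fy", "cx", "cy" (pixels), "R" (3x3) and "t" (3): a world point X has camera coordinates R X + t. Camera axes: x right, y down, z forward; pixel columns grow to the right and rows downward; lengths in m; the calibration is good to about 2 mm. A picture is of the moment at which its call begins. There is no depth.
- robot.close_job(): hands the job in; it is judged then, once.
The state is a dict: "t": time; "q": joint angles; "dq": joint speeds; "joint_torque": joint torques, N m; "tool_pos": TCP position; "orientation": TCP orientation; "force": force on the tool from outside, world axes, zero at the start; "wrist_torque": the same for the moment, N m; "opening": finger opening in m; "gripper_force": force on a finger pad.
Only numpy, scipy, OpenCV 4.12 (cv2) and the standard library are available. Lean on these libraries where they do the work, as an engineer would, in place of code of your own. Each camera call takes 0.05 s, during which the arm holds its last target. There are 200 camera calls.

## Working session

There is one attempt and no reset: what is moved stays moved. The work goes in short steps, Python scripts to look and compute and a shell command to move; the robot and the scene stay as the last step left them, time stands still between calls to the robot, and variables do not carry over. Pictures are saved under pics/ and viewed, at most 10 in all, crops included, and the job is handed in when it is done.

```bash
ls; mkdir -p pics
python3 - <<'E'
from plant import robot
import cv2,numpy as np
for n in("top","side","wrist"):
    c=robot.read_camera(n);cv2.imwrite(f"pics/{n}0.png",c["image"][:,:,::-1])
    print(n,c["fx"],c["cx"],c["cy"],np.round(c["R"],3).tolist(),np.round(c["t"],3), np.round(-np.array(c["R"]).T@c["t"],3))
s=robot.read_state();print(s["t"],s["tool_pos"],s["orientation"],s["opening"])
E
```

```text
inch.py
pics
plant.py
top 449.18167274745787 316.15686555302244 238.34066651483633 [[0.018, -1.0, -0.016], [-0.997, -0.017, -0.081], [0.081, 0.017, -0.997]] [0.008 0.555 0.994] [ 0.473 -0.     1.035]
side 449.54106927933543 314.4396891296812 243.91587436689727 [[0.953, -0.304, 0.013], [-0.164, -0.55, -0.819], [0.256, 0.778, -0.573]] [-0.541  0.171  0.769] [ 0.346 -0.669  0.589]
wrist 352.37767513223014 328.6028297883982 240.59338975052648 [[0.226, -0.974, -0.0], [-0.946, -0.22, 0.239], [-0.233, -0.054, -0.971]] [-0.6   -0.027  0.388] [ 0.201 -0.569  0.384]
0.15 [ 0.1360376  -0.58397815  0.23984292] [-3.11969510e+00 -3.58442460e-01  1.14122991e-04] 0.09316493663521606
```

View pics/top0.png

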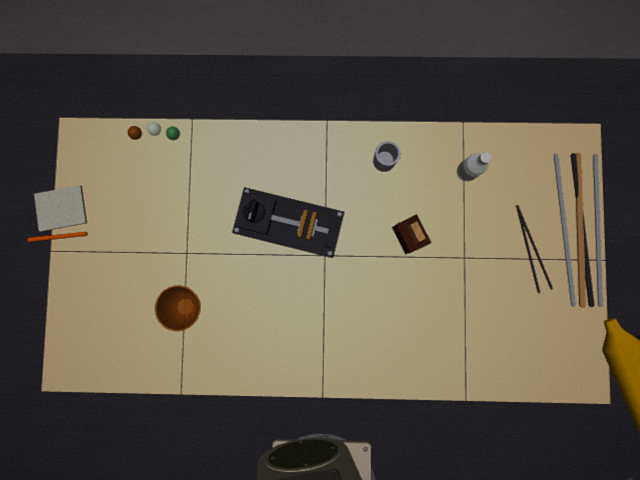

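View pics/side0.png

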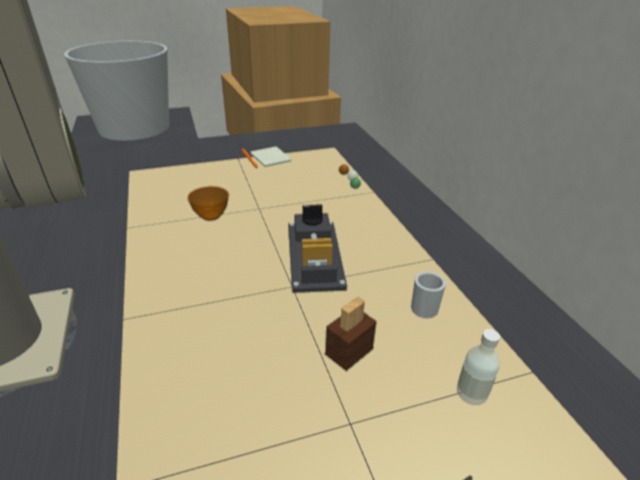

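The top view shows the press base with corners near (246,188), (343,211), (332,256) and (234,233). The knob is at (255,210), the plates near (307,224), and the block with the blade handle at (412,235). The side view agrees: plates at (317,252), handle at (352,313).

```bash
cat > h.py <<'E'
from plant import robot
import cv2,numpy as np
from scipy.spatial.transform import Rotation as Ro
def proj(c,X): 
    p=np.array(c["R"])@np.array(X)+c["t"];return np.array([c["fx"]*p[0]/p[2]+c["cx"],c["fy"]*p[1]/p[2]+c["cy"]])
def ray(c,u):
    R=np.array(c["R"]);d=R.T@np.array([(u[0]-c["cx"])/c["fx"],(u[1]-c["cy"])/c["fy"],1]);return -R.T@np.array(c["t"]),d/np.linalg.norm(d)
def plane(c,u,z):
    o,d=ray(c,u);return o+d*(z-o[2])/d[2]
def tri(rs):
    A=sum(np.eye(3)-np.outer(d,d) for o,d in rs);b=sum((np.eye(3)-np.outer(d,d))@o for o,d in rs);return np.linalg.solve(A,b)
def blobs(im,lo,hi,box=None,amin=20):
    m=cv2.inRange(cv2.cvtColor(im,cv2.COLOR_RGB2HSV),np.array(lo),np.array(hi))
    if box: k=np.zeros_like(m);x0,y0,x1,y1=box;k[y0:y1,x0:x1]=255;m&=k
    return sorted([q for q in cv2.findContours(m,cv2.RETR_EXTERNAL,cv2.CHAIN_APPROX_NONE)[0] if cv2.contourArea(q)>amin],key=cv2.contourArea)[::-1]
def delta(x,y,z,yaw):
    """tool-axis displacement to get to TCP x,y,z, tool x at world yaw, pointing down"""
    s=robot.read_state();T=Ro.from_rotvec(s["orientation"]).as_matrix()
    d=T.T@(np.array([x,y,z])-s["tool_pos"]);cy=np.arctan2(T[1,0],T[0,0])
    print("delta",d.round(4),"turn",round(float((cy-yaw+np.pi)%(2*np.pi)-np.pi),4),"yaw now",round(cy,3),"tilt",T[:,2].round(4))
E
python3 - <<'E'
from h import *
c=robot.read_camera("top")
q=np.array([[246,188],[343,211],[332,256],[234,233]])
P=np.array([plane(c,u,.014) for u in q]);print(P.round(3))
print([round(np.linalg.norm(P[i]-P[i-1]),3) for i in range(4)])
ctr=P.mean(0);ydir=(P[0]+P[3]-P[1]-P[2])[:2];ydir/=np.linalg.norm(ydir)
print("ctr",ctr,"ydir",ydir,np.arctan2(*ydir[::-1]), "gap",ctr[:2]-.05*ydir,"knob",ctr[:2]+.075*ydir)
s=robot.read_camera("side")
print("handle",tri([ray(c,(418,231)),ray(s,(353,308))]))
print("holder corners",[plane(c,u,.068).round(3) for u in [(417,215),(431,241),(407,253),(393,229)]])
delta(*(ctr[:2]-.02*ydir),.25,0)
E
```

```text
[[ 0.669  0.181  0.014]
 [ 0.619 -0.043  0.014]
 [ 0.516 -0.019  0.014]
 [ 0.565  0.206  0.014]]
[np.float64(0.108), np.float64(0.23), np.float64(0.106), np.float64(0.23)]
ctr [0.59225506 0.08127805 0.014     ] ydir [0.21478763 0.97666078] 1.3543219431325495 gap [0.58151568 0.03244501] knob [0.60836413 0.1545276 ]
handle [ 0.56714619 -0.19522253  0.10426057]
holder corners [array([ 0.605, -0.201,  0.068]), array([ 0.549, -0.231,  0.068]), array([ 0.523, -0.179,  0.068]), array([ 0.574, -0.149,  0.068])]
delta [ 0.5866 -0.5266 -0.0094] turn 0.2288 yaw now 0.229 tilt [-1.e-04  8.e-04 -1.e+00]
```

```bash
python3 inch.py '[[[0.093, 0.042, -0.0235, -0.003, 0], [0.093, 0.042, -0.0235, -0.003, 0], [0.093, 0.042, -0.0235, -0.003, 0], [0.093, 0.042, -0.0235, -0.003, 0], [0.093, 0.042, -0.0235, -0.003, 0], [0.093, 0.042, -0.0235, -0.003, 0], [0.093, 0.042, -0.0235, -0.003, 0], [0.093, 0.042, -0.0235, -0.003, 0], [0.093, 0.042, -0.0235, -0.003, 0], [0.093, 0.042, -0.0235, -0.003, 0], [0.093, 0.042, -0.0235, -0.003, 0], [0.093, 0.042, -0.0235, -0.003, 0], [0.093, 0, 0, 0, 0]]]'
python3 - <<'E'
from h import *
c=robot.read_camera("wrist");cv2.imwrite("pics/w1.png",c["image"][:,:,::-1])
delta(.565,-.195,.28,0)
print(proj(c,[.565,-.195,.11]))
E
```

```text
t: 1.55
tool_pos: [0.5663, -0.1908, 0.2765]
orientation: [-3.119, -0.367, -0.002]
force: [-1.0, -0.4, -0.8]
opening: 0.0927
gripper_force: 0.0
delta [-0.      0.0021 -0.0037] turn 0.2332 yaw now 0.233 tilt [-3.e-04  5.e-04 -1.e+00]
[332.62141701 232.50163645]
```

View pics/w1.png

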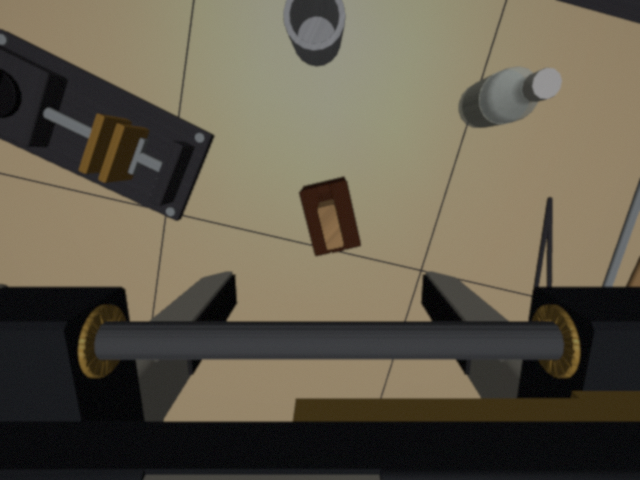

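The wrist view shows the block with corners near (300,190), (345,178), (360,243) and (316,255). The handle top runs from about (325,200) to (336,249), so its long axis is near image-vertical. Press corners are near (212,135) and (180,218), and the plates are around (113,148).

Run:
```python
from h import *
c=robot.read_camera("wrist");im=c["image"]
hsv=cv2.cvtColor(im,cv2.COLOR_RGB2HSV)
for u in [(334,230),(330,215),(324,204),(310,200),(350,230),(290,220),(95,140),(120,150),(108,140),(325,190)]: print(u,hsv[u[1],u[0]])
```

```text
(334, 230) [ 17 118 125]
(330, 215) [ 16 118 127]
(324, 204) [ 16 117 118]
(310, 200) [  8 162  52]
(350, 230) [ 11 175  51]
(290, 220) [ 23  62 151]
(95, 140) [ 18 197  44]
(120, 150) [ 19 196  43]
(108, 140) [ 19 167 101]
(325, 190) [ 10 170  48]
```

```bash
cat > bl.py <<'E'
from h import *
def handle(c,box):
    q=blobs(c["image"],(11,90,80),(21,160,255),box)[0];return cv2.minAreaRect(q)
E
python3 - <<'E'
from bl import *
c=robot.read_camera("wrist");r=handle(c,(300,175,362,258));print(r)
b=cv2.boxPoints(r);P=np.array([plane(c,u,.11) for u in b]);print(P.round(4),P.mean(0))
for i in range(4): d=P[i]-P[i-1];print(np.linalg.norm(d).round(4),np.arctan2(d[1],d[0]).round(3))
v=[plane(c,u,.068) for u in [(300,190),(345,178),(360,243),(316,255)]]
for i in range(4): d=v[i]-v[i-1];print("blk",np.linalg.norm(d).round(4),np.arctan2(d[1],d[0]).round(3))
print(np.mean(v,0))
# side & top cross-check
t=robot.read_camera("top");rt=handle(t,(390,210,435,256));s=robot.read_camera("side")
print(rt,handle(s,(335,295,370,335)))
print("plates",blobs(c["image"],(14,140,70),(24,230,255),(70,100,160,190)).__len__())
for q in blobs(c["image"],(14,140,70),(24,230,255),(70,100,160,190)): print(cv2.minAreaRect(q))
E
```

```text
((326.8111572265625, 222.306884765625), (44.702762603759766, 18.390670776367188), 76.60750579833984)
[[ 0.5841 -0.1755  0.11  ]
 [ 0.5914 -0.19    0.11  ]
 [ 0.5551 -0.2082  0.11  ]
 [ 0.5475 -0.1933  0.11  ]] [ 0.56950767 -0.19175566  0.11      ]
0.0407 0.454
0.0162 -1.106
0.0406 -2.676
0.0167 2.043
blk 0.0689 0.455
blk 0.0461 -1.082
blk 0.0681 -2.67
blk 0.0473 2.077
[ 0.56775452 -0.19561401  0.068     ]Traceback (most recent call last):
  File "<stdin>", line 9, in <module>
  File "bl.py", line 3, in handle
    q=blobs(c["image"],(11,90,80),(21,160,255),box)[0];return cv2.minAreaRect(q)
      ~~~~~~~~~~~~~~~~~~~~~~~~~~~~~~~~~~~~~~~~~~~~~^^^
IndexError: list index out of range
```

```bash
python3 inch.py '[[[0.093, 0.015, -0.041, 0, 0], [0.093, 0.015, -0.041, 0, 0], [0.093, 0.015, -0.041, 0, 0], [0.093, 0.015, -0.041, 0, 0], [0.093, 0.015, -0.041, 0, 0], [0.093, 0.015, -0.041, 0, 0], [0.093, 0.015, -0.041, 0, 0], [0.093, 0.015, -0.041, 0, 0], [0.093, 0, 0, 0, 0]]]'
python3 - <<'E'
from h import *
c=robot.read_camera("wrist");cv2.imwrite("pics/w2.png",c["image"][:,:,::-1]);np.save("w2.npy",c,allow_pickle=True)
E
python3 inch.py '[[[0.093, 0, 0, 0, -0.15], [0.093, 0, 0, 0, -0.15], [0.093, 0, 0, 0, -0.15], [0.093, 0, 0, 0, -0.15], [0.093, 0, 0, 0, -0.15], [0.093, 0, 0, 0, -0.15], [0.093, 0, 0, 0, -0.15], [0.093, 0, 0, 0, -0.15], [0.093, 0, 0, 0, -0.15], [0.093, 0, 0, 0, -0.15], [0.093, 0, 0, 0, -0.15], [0.093, 0, 0, 0, -0.15], [0.093, 0, 0, 0, -0.15], [0.093, 0, 0, 0, -0.15], [0.093, 0, 0, 0, -0.15], [0.093, 0, 0, 0, -0.15], [0.093, 0, 0, 0, -0.15], [0.093, 0, 0, 0, -0.15], [0.093, 0, 0, 0, 0]]]'
python3 - <<'E'
from h import *
c=robot.read_camera("wrist");cv2.imwrite("pics/w3.png",c["image"][:,:,::-1]);np.save("w3.npy",c,allow_pickle=True)
a=cv2.imread("pics/w2.png");b=cv2.imread("pics/w3.png")
cv2.imwrite("pics/w23.png",np.vstack([a[:290],b[:290]]))
E
```

```text
t: 2.65
tool_pos: [0.6051, 0.1545, 0.2765]
orientation: [-3.119, -0.363, 0.0]
force: [0.8, -0.9, -0.0]
opening: 0.0933
gripper_force: 0.0
t: 4.6
tool_pos: [0.6056, 0.1485, 0.2768]
orientation: [0.334, 3.124, -0.001]
force: [-0.5, -0.4, 0.1]
opening: 0.0929
gripper_force: 0.0
```

View pics/w23.png

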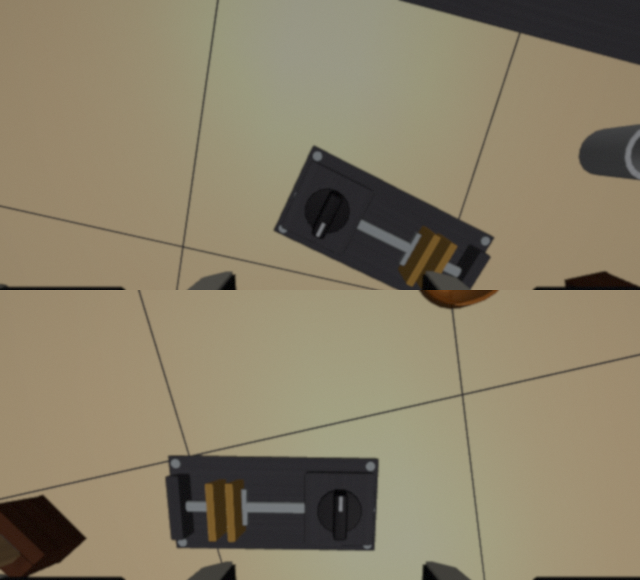

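The upper half (w2) shows the knob disc at about (327,212) and the plates at about (428,258). The lower half (w3) shows base corners near (168,167), (378,170) and (374,260). In w3 the knob disc is near (339,221), the bar is vertical, and the plate tops are at x≈211 and 231, rows 195–251.

```bash
cat > pr.py <<'E'
from h import *
def dark(c,box,vmax,amin=100):
    return blobs(c["image"],(0,0,0),(180,255,vmax),box,amin)
E
python3 - <<'E'
from pr import *
for n,box in(("w2",(290,175,365,250)),("w3",(308,185,372,258))):
    c=np.load(n+".npy",allow_pickle=True).item();V=c["image"].max(2)
    k=(327,212) if n=="w2" else (339,221)
    print(n,"row",V[k[1]+8,k[0]-40:k[0]+40:2]);print("col",V[k[1]-45:k[1]+45:2,k[0]-15])
    for th in(18,22,26,30,34):
        q=dark(c,box,th)
        if q: print(th,[(cv2.contourArea(x),np.round(cv2.minEnclosingCircle(x),1) if 0 else cv2.minEnclosingCircle(x)) for x in q[:2]])
c=np.load("w3.npy",allow_pickle=True).item()
print("brass row",c["image"][215,195:265].max(1), c["image"][215,195:265,0]-c["image"][215,195:265,2].astype(int))
E
```

```text
w2 row [45 47 44 43 44 43 42 44 44 42 28 24 24 22 16 12 14 24 22 20 20 20 13 16
 18 20 22 20 22 16 27 42 45 45 41 43 50 83 80 57]
col [ 46  44  45  46  44  45  45  43  43  44  42  44  45  34  23  27  26  27
  24  25  26  23  20  22  24  23  23  22  20  19  21  25  21  24  35  42
  40  37  39  42  44  97 149 156 155]
18 [(234.5, ((325.5, 212.0), 23.585052490234375))]
22 [(841.5, ((327.60760498046875, 214.17721557617188), 25.008108139038086))]
26 [(1320.0, ((327.0489501953125, 213.8590545654297), 25.149127960205078))]
30 [(1472.5, ((325.5625, 213.3125), 25.54494285583496))]
34 [(1538.0, ((326.0, 213.25), 25.720956802368164))]
w3 row [ 42  46  42  40  45  47  48  46  45  42  27  30  31  31  31  32  31  19
  21  30  31  33  33  26  27  34  37  37  37  36  32  42  46  47  48  47
  47  42  83 151]
col [ 46  44  40  29  43  46  46  47  46  46  45  47  48  47  37  22  28  30
  31  32  29  32  32  32  28  33  30  33  29  30  29  39  45  45  46  47
  46  46  46  46  45  49 118 161 163]
22 [(146.0, ((339.5, 223.5), 24.135135650634766))]
26 [(276.0, ((338.0, 224.0), 25.17945671081543))]
30 [(1184.0, ((339.0, 224.0), 25.495197296142578))]
34 [(1332.0, ((339.3536682128906, 224.256103515625), 25.879663467407227))]
brass row [122 123 122 123 122 121 122 121 121 121 116 118 120 120 120 119 118 117
 106  82  63  59  57  59  59  58  57  58  58  62  79 106 117 119 119 119
 119 112  91  69  60  57  59  57  58  59  78 103 119 122 120 123 120 123
 122 123 122 123 122 122 121 122 124 123 122 122 122 123 122 122] [-7 -7 -7 -8 -7 -7 -7 -6 -7 -5  7 34 63 75 77 78 76 76 68 51 40 38 40 36
 38 40 38 40 38 43 52 68 76 76 76 77 77 74 60 46 40 38 38 39 39 30 13 -1
 -6 -7 -6 -7 -6 -6 -7 -7 -6 -6 -6 -6 -5 -7 -7 -6 -6 -6 -6 -6 -6 -6]
```

```bash
cat >> pr.py <<'E'
def disc(c,box,vmax=36):
    q=dark(c,box,vmax)[0];m=np.zeros((480,640),np.uint8);cv2.drawContours(m,[q],-1,255,-1)
    m=cv2.morphologyEx(m,cv2.MORPH_OPEN,cv2.getStructuringElement(cv2.MORPH_ELLIPSE,(27,27)))
    q=max(cv2.findContours(m,0,1)[0],key=cv2.contourArea);return cv2.fitEllipse(q)
def plates(c,box):
    im=c["image"].astype(int);m=((im[...,0]-im[...,2]>58)&(im[...,0]>88)).astype(np.uint8)*255
    k=np.zeros_like(m);x0,y0,x1,y1=box;k[y0:y1,x0:x1]=m[y0:y1,x0:x1]
    k=cv2.morphologyEx(k,cv2.MORPH_OPEN,np.ones((3,3),np.uint8))
    return [cv2.minAreaRect(q) for q in cv2.findContours(k,0,1)[0] if cv2.contourArea(q)>80]
E
python3 - <<'E'
from pr import *
R=[];
for n,box in(("w2",(290,175,365,250)),("w3",(308,185,372,258))):
    c=np.load(n+".npy",allow_pickle=True).item();e=disc(c,box);print(n,e,plane(c,e[0],.054).round(4));R.append(ray(c,e[0]))
print("tri disc",tri(R))
def show(r,c):
    P=np.array([plane(c,u,.07) for u in cv2.boxPoints(r)]);d=[P[i]-P[i-1] for i in range(4)]
    L=max(d,key=np.linalg.norm);print(r,P.mean(0).round(4),sorted(np.linalg.norm(d,axis=1).round(4)),"dir",np.arctan2(L[1],L[0]).round(3))
for r in plates(c,(195,180,260,262)): show(r,c)
for u in [(378,169),(375,260)]: print(plane(c,u,.014).round(4))
m=dark(c,(150,150,400,275),70)[0];r=cv2.minAreaRect(m);print(r)
E
```

```text
w2 ((327.6653137207031, 207.2805633544922), (36.73750305175781, 45.639286041259766), 105.41062927246094) [0.6168 0.1581 0.054 ]
w3 ((338.8868408203125, 220.91171264648438), (43.75828170776367, 44.234657287597656), 37.64356231689453) [0.6114 0.158  0.054 ]
tri disc [0.61443697 0.15771771 0.03780038]
((229.6107635498047, 221.9938507080078), (56.41300964355469, 7.654862880706787), 86.8201675415039) [0.5866 0.0498 0.07  ] [np.float64(0.0076), np.float64(0.0079), np.float64(0.0579), np.float64(0.058)] dir 2.913
((210.3432159423828, 221.9763641357422), (56.41770935058594, 7.224218845367432), 86.05481719970703) [0.5825 0.0307 0.07  ] [np.float64(0.0072), np.float64(0.0075), np.float64(0.0579), np.float64(0.058)] dir 2.914
[0.5699 0.213  0.014 ]
[0.6749 0.1902 0.014 ]
((271.1321716308594, 211.53582763671875), (210.88523864746094, 93.1002197265625), 0.7794862389564514)
```

Knob ≈ (0.6115, 0.158) and press yaw ≈ -0.228. The plates, measured separately, predict the knob at (0.6118, 0.1584), so the two agree.

```bash
python3 -c "
from h import *
delta(.6115,.158,.081,2.914)"
```

```text
delta [-0.0038  0.0103  0.1958] turn 0.0089 yaw now 2.923 tilt [ 1.e-04 -5.e-04 -1.e+00]
```

```bash
python3 inch.py '[[[0.093, -0.004, 0.01, 0, 0.009], [0.093, 0, 0, 0.045, 0], [0.093, 0, 0, 0.045, 0], [0.093, 0, 0, 0.045, 0], [0.05, 0, 0, 0.04, 0], [0.04, 0, 0, 0.02, 0], [0.03, 0, 0, 0, 0], [0.025, 0, 0, 0, 0], [0.025, 0, 0, 0, 0]]]' 12
python3 -c "
from h import *
delta(.6115,.158,.081,2.914)
c=robot.read_camera('wrist');cv2.imwrite('pics/w4.png',c['image'][:,:,::-1])"
```

```text
t: 5.55
tool_pos: [0.6133, 0.1605, 0.0842]
orientation: [0.349, 3.119, 0.002]
force: [1.1, -0.3, 0.0]
opening: 0.0575
gripper_force: 0.0
delta [ 0.0012 -0.0029  0.0031] turn 0.0046 yaw now 2.919 tilt [ 3.6e-03  7.0e-04 -1.0e+00]
```

View pics/w4.png

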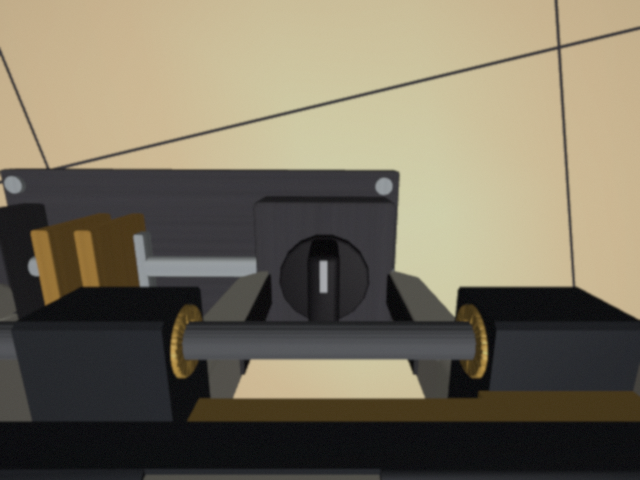

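The knob bar at (323,285) is between the fingers, whose inner edges are at about 258 and 398. The fingers close slowly, so I'll trim the pose and keep closing.

```bash
python3 inch.py '[[[0.025, 0.001, -0.0025, 0.003, 0.004], [0.02, 0, 0, 0, 0], [0.02, 0, 0, 0, 0], [0.01, 0, 0, 0, 0], [0.01, 0, 0, 0, 0], [0.01, 0, 0, 0, 0]]]' 12
python3 -c "
from h import *
delta(.6115,.158,.081,2.914)"
```

```text
t: 6.2
tool_pos: [0.6102, 0.1586, 0.0788]
orientation: [0.354, 3.121, 0.002]
force: [0.8, 3.2, 0.6]
opening: 0.0137
gripper_force: 12.0
delta [-0.0014 -0.0003 -0.0022] turn 0.0019 yaw now 2.916 tilt [ 5.e-04  1.e-03 -1.e+00]
```

```bash
python3 inch.py '[[[0.01, 0, 0.0003, 0, 0], [0.01, 0, 0, 0, 0.1], [0.01, 0, 0, 0, 0.1], [0.01, 0, 0, 0, 0.1], [0.01, 0, 0, 0, 0.1], [0.01, 0, 0, 0, 0.1], [0.01, 0, 0, 0, 0.1], [0.01, 0, 0, 0, 0.1], [0.01, 0, 0, 0, 0.1]]]' 45
python3 -c "
from h import *
delta(.6115,.158,.081,2.914-1.3);print(robot.read_state()['wrist_torque'])"
```

```text
t: 7.1
tool_pos: [0.6108, 0.1595, 0.0788]
orientation: [1.546, 2.734, 0.004]
force: [5.0, 8.0, -3.2]
opening: 0.0138
gripper_force: 45.0
delta [-0.0016 -0.0002 -0.0022] turn 0.4981 yaw now 2.112 tilt [ 0.002   0.0018 -1.    ]
[ 1.15006258 -0.98629041 -0.04543983]
```

```bash
python3 inch.py '[[[0.01, 0, 0, 0, 0.1], [0.01, 0, 0, 0, 0.1], [0.01, 0, 0, 0, 0.1], [0.01, 0, 0, 0, 0.1], [0.01, 0, 0, 0, 0.1], [0.01, 0, 0, 0, 0.02], [0.01, 0, 0, 0, 0]]]' 45
python3 -c "
from h import *
delta(.6115,.158,.081,2.914-1.3);print(robot.read_state()['wrist_torque'])"
```

```text
t: 7.8
tool_pos: [0.6115, 0.1597, 0.0788]
orientation: [2.192, 2.248, 0.006]
force: [8.6, 7.7, -5.6]
opening: 0.0135
gripper_force: 45.2
delta [-0.0017 -0.     -0.0022] turn -0.018 yaw now 1.596 tilt [ 0.0036  0.0021 -1.    ]
[ 1.25273886 -1.48064848  0.53250775]
```

```bash
python3 inch.py '[[[0.06, 0, 0, 0, 0], [0.06, 0, 0, 0, 0], [0.06, 0, 0, 0, 0], [0.06, 0, 0, -0.01, 0], [0.06, 0, 0, -0.05, 0], [0.06, 0, 0, -0.05, 0], [0.06, 0, 0, -0.05, 0], [0.06, 0, 0, -0.04, 0], [0.06, 0, 0, 0, 0.15], [0.06, 0, 0, 0, 0.15], [0.06, 0, 0, 0, 0.15], [0.06, 0, 0, 0, 0.15], [0.06, 0, 0, 0, 0.15], [0.06, 0, 0, 0, 0.15], [0.06, 0, 0, 0, 0.15], [0.06, 0, 0, 0, 0.08], [0.06, 0, 0, 0, 0]]]'
python3 - <<'E'
from h import *
c=robot.read_camera("wrist");cv2.imwrite("pics/w5.png",c["image"][:,:,::-1]);np.save("w5.npy",c,allow_pickle=True)
delta(.5695,-.1918,.25,.465)
E
```

```text
t: 9.5
tool_pos: [0.61, 0.1581, 0.2794]
orientation: [3.057, 0.723, 0.001]
force: [0.7, -0.1, -0.5]
opening: 0.06
gripper_force: 0.0
delta [-0.1939  0.2941  0.0293] turn 0.0026 yaw now 0.468 tilt [ 5.e-04  0.e+00 -1.e+00]
```

View pics/w5.png

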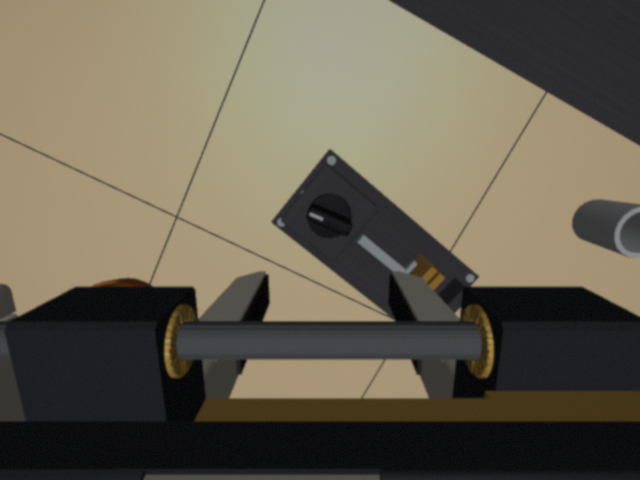

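The knob bar at (329,216) is turned about 75° and stays with nothing touching it. The plates at (428,270) have closed up. Next, the blade.

```bash
python3 inch.py '[[[0.06, -0.0242, 0.0367, 0.004, 0], [0.06, -0.0242, 0.0367, 0.004, 0], [0.06, -0.0242, 0.0367, 0.004, 0], [0.06, -0.0242, 0.0367, 0.004, 0], [0.06, -0.0242, 0.0367, 0.004, 0], [0.06, -0.0242, 0.0367, 0.004, 0], [0.06, -0.0242, 0.0367, 0.004, 0], [0.06, -0.0242, 0.0367, 0.004, 0], [0.06, 0, 0, 0, 0]]]'
python3 - <<'E'
from bl import *
c=robot.read_camera("wrist");np.save("w6.npy",c,allow_pickle=True);cv2.imwrite("pics/w6.png",c["image"][:,:,::-1])
u=proj(c,[.5695,-.1918,.11]);print(u);x,y=map(int,u)
r=handle(c,(x-40,y-45,x+40,min(y+45,285)));print(r)
P=np.array([plane(c,u,.11) for u in cv2.boxPoints(r)]);print(P.mean(0))
for i in range(2): d=P[i]-P[i-1];print(np.linalg.norm(d).round(4),np.arctan2(d[1],d[0]).round(3))
delta(*P.mean(0)[:2],.095,.465)
E
```

```text
t: 10.45
tool_pos: [0.5674, -0.1961, 0.2461]
orientation: [3.057, 0.721, -0.003]
force: [0.4, 1.2, 0.1]
opening: 0.0599
gripper_force: 0.0
[324.2986223  232.66176514]
((324.0, 231.0), (54.0, 20.0), 90.0)
[ 0.57025161 -0.19115717  0.11      ]
0.045 0.453
0.016 -1.108
delta [ 0.0032 -0.0011  0.1514] turn -0.001 yaw now 0.464 tilt [-7.e-04 -0.e+00 -1.e+00]
```

```bash
python3 inch.py '[[[0.06, 0.003, -0.001, 0.03, 0], [0.06, 0, 0, 0.045, 0], [0.05, 0, 0, 0.045, 0], [0.04, 0, 0, 0.026, 0], [0.03, 0, 0, 0.005, 0], [0.03, 0, 0, 0, 0]]]' 20
python3 - <<'E'
from bl import *
delta(.570,-.1915,.095,.465)
E
python3 inch.py '[[[0.01, 0, 0, 0, 0], [0.01, 0, 0, 0, 0], [0.01, 0, 0, 0, 0], [0.01, 0, 0, 0, 0]]]' 15
python3 - <<'E'
from bl import *
delta(.570,-.1915,.095,.465)
E
```

```text
t: 11.1
tool_pos: [0.5711, -0.1876, 0.0955]
orientation: [-3.055, -0.728, 0.002]
force: [0.8, 0.0, 0.4]
opening: 0.0335
gripper_force: 0.0
delta [-0.0027  0.003   0.0005] turn 0.0028 yaw now 0.468 tilt [-1.2e-03  8.0e-04 -1.0e+00]
t: 11.5
tool_pos: [0.5728, -0.1893, 0.0982]
orientation: [3.055, 0.725, 0.006]
force: [-0.4, 0.8, 7.0]
opening: 0.0157
gripper_force: 15.0
delta [-0.0036  0.0007  0.0032] turn 0.0009 yaw now 0.466 tilt [ 0.004  -0.0013 -1.    ]
```

```bash
python3 inch.py '[[[0.005, 0, 0, 0, 0], [0.005, 0, 0, -0.005, 0], [0.005, 0, 0, -0.02, 0], [0.005, 0, 0, -0.03, 0], [0.005, 0, 0, -0.03, 0], [0.005, 0, 0, -0.03, 0], [0.005, 0, 0, -0.025, 0], [0.005, 0, 0, 0, 0], [0.005, 0, 0, 0, 0]]]' 40
python3 - <<'E'
from bl import *
# aim: 30 mm above tip just over gap, tool yaw press -0.228
delta(.5835,.0367,.235,-.228)
s=robot.read_state();print(s["force"],s["opening"])
c=robot.read_camera("wrist");cv2.imwrite("pics/w7.png",c["image"][:,:,::-1])
t=robot.read_camera("side");cv2.imwrite("pics/s7.png",t["image"][150:400,200:500,::-1])
cv2.imwrite("pics/c7.png",np.hstack([c["image"][200:480,140:500,::-1],cv2.resize(t["image"][170:380,220:490,::-1],(360,280))]))
E
```

```text
t: 12.4
tool_pos: [0.5714, -0.189, 0.2361]
orientation: [3.056, 0.725, 0.002]
force: [-0.2, 0.0, -1.3]
opening: 0.0156
gripper_force: 40.0
delta [ 0.1121 -0.1962  0.001 ] turn 0.6937 yaw now 0.466 tilt [ 1.2e-03 -6.0e-04 -1.0e+00]
[-0.15175004  0.02459723 -1.32528512] 0.015593152992456345
```

View pics/c7.png

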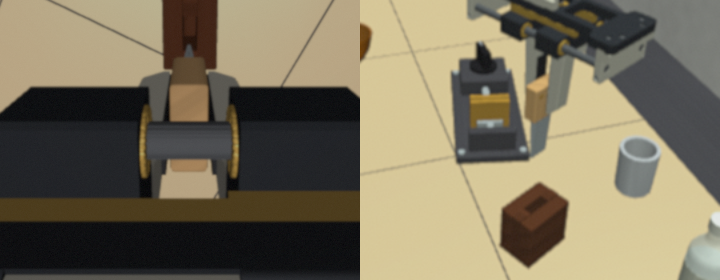

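The block is empty and the blade hangs upright in the jaws, the handle square between the pads. Knob grip and plates agree on the gap centre, (0.5833, 0.0366).

```bash
python3 inch.py '[[[0.005, 0.0225, -0.0392, 0, 0], [0.005, 0.0225, -0.0392, 0, 0], [0.005, 0.0225, -0.0392, 0, 0], [0.005, 0.0225, -0.0392, 0, 0], [0.005, 0.0225, -0.0392, 0, 0], [0.005, 0, 0, 0, 0.15], [0.005, 0, 0, 0, 0.15], [0.005, 0, 0, 0, 0.15], [0.005, 0, 0, 0, 0.15], [0.005, 0, 0, 0, 0.093], [0.005, 0, 0, 0, 0], [0.005, 0, 0, 0, 0], [0.005, 0, 0, 0, 0]]]'
python3 - <<'E'
from h import *
delta(.5833,.0366,.165,-.227)
s=robot.read_state();print(s["force"],s["opening"])
c=robot.read_camera("wrist");cv2.imwrite("pics/w8.png",c["image"][:,:,::-1]);np.save("w8.npy",c,allow_pickle=True)
delta(.5833,.0366,.165,-.227)
E
```

```text
t: 13.8
tool_pos: [0.5833, 0.0369, 0.2349]
orientation: [3.122, -0.353, -0.002]
force: [0.0, 0.3, -1.5]
opening: 0.0159
gripper_force: 40.0
delta [0.0001 0.0002 0.0699] turn 0.002 yaw now -0.225 tilt [-1.3e-03  1.0e-04 -1.0e+00]
[ 0.0154685   0.29035031 -1.50396986] 0.01594608635271826
delta [-0.      0.0003  0.0701] turn 0.0016 yaw now -0.225 tilt [-8.e-04  0.e+00 -1.e+00]
```

View pics/w8.png

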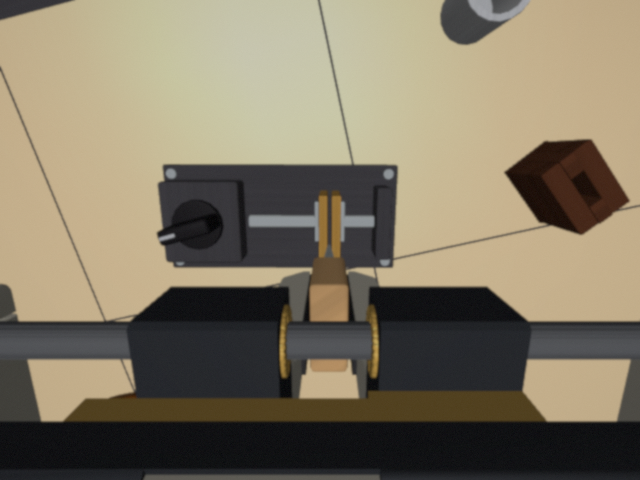

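The closed plate tops are at columns ≈323 and 336, rows 190–258, and the handle is centred at ≈329, so the blade is over the gap. I'll measure the closed gap's centre.

Run:
```python
from pr import *
e=np.array([.226,.974]);g=np.array([.974,-.226])
c=np.load("w8.npy",allow_pickle=True).item();c3=np.load("w3.npy",allow_pickle=True).item()
for cc,b in((c,(310,180,350,256)),(c3,(195,180,260,262))):
  for r in plates(cc,b):
    P=np.array([plane(cc,u,.07)[:2] for u in cv2.boxPoints(r)]);print(r[1],"y from gap",(P@e-.1675).round(4).tolist(),(P.mean(0)@e-.1675).round(4),"x",(P.mean(0)@g-.56).round(4))
e2=disc(c,(165,190,225,258));print(e2, (plane(c,e2[0],.054)[:2]@e-.1675).round(4))
row=c["image"][215,312:350];print((row[:,0].astype(int)-row[:,2]).tolist())
for r0 in(200,215,230,245): print(r0,(c["image"][r0,318:343,0]).tolist())
for r0 in(280,300): 
  row=c["image"][r0,295:365].astype(int);print([i+295 for i in range(70) if row[i,0]-row[i,2]>40])
```

```text
(60.0, 8.0) y from gap [-0.0027, -0.0097, -0.0103, -0.003] -0.0064 x 0.004
(60.0, 7.0) y from gap [0.0086, 0.0025, 0.0025, 0.0088] 0.0056 x 0.0039
(56.41300964355469, 7.654862880706787) y from gap [0.0097, 0.0173, 0.0176, 0.0097] 0.0136 x 0.0001
(56.41770935058594, 7.224218845367432) y from gap [-0.0096, -0.0024, -0.0021, -0.0096] -0.0059 x 0.0004
((197.2261199951172, 224.05694580078125), (46.828338623046875, 50.46529769897461), 116.40013122558594) 0.1232
[-4, -3, -4, -7, -7, -2, 21, 64, 89, 94, 93, 94, 94, 94, 85, 54, 16, 2, 8, 45, 79, 91, 95, 94, 94, 93, 94, 83, 48, 12, -4, -7, -6, -5, -3, -5, -4, -4]
200 [97, 131, 146, 149, 150, 148, 151, 150, 136, 102, 70, 58, 65, 98, 134, 148, 151, 150, 149, 150, 151, 151, 139, 106, 79]
215 [129, 139, 148, 149, 147, 147, 150, 149, 135, 103, 67, 60, 64, 95, 133, 148, 150, 149, 148, 149, 152, 151, 146, 145, 144]
230 [137, 142, 148, 149, 147, 148, 150, 149, 135, 101, 69, 58, 62, 94, 133, 148, 150, 148, 148, 150, 150, 145, 137, 138, 141]
245 [92, 131, 148, 148, 149, 148, 150, 150, 136, 107, 83, 77, 76, 100, 136, 151, 149, 147, 148, 148, 149, 137, 106, 74, 61]
[312, 313, 314, 315, 316, 317, 318, 319, 320, 321, 322, 323, 324, 325, 326, 327, 328, 329, 330, 331, 332, 333, 334, 335, 336, 337, 338, 339, 340, 341, 342, 343, 344]
[309, 310, 311, 312, 313, 314, 315, 316, 317, 318, 319, 320, 321, 322, 323, 324, 325, 326, 327, 328, 329, 330, 331, 332, 333, 334, 335, 336, 337, 338, 339, 340, 341, 342, 343, 344, 345, 346, 347, 348]
```

```bash
python3 inch.py '[[[0.005, 0.003, 0.0007, 0, 0.001], [0.005, 0, 0, 0.03, 0], [0.005, 0, 0, 0.03, 0], [0.005, 0, 0, 0.01, 0], [0.005, 0, 0, 0, 0], [0.005, 0, 0, 0, 0], [0.005, 0, 0, 0, 0]]]'
python3 - <<'E'
from h import *
delta(.5861,.0355,.161,-.227)
print(robot.read_state()["force"])
E
```

```text
t: 14.55
tool_pos: [0.5877, 0.0355, 0.1678]
orientation: [-3.121, 0.357, -0.005]
force: [-0.1, 0.1, -0.7]
opening: 0.016
gripper_force: 40.0
delta [-0.0016  0.0004  0.0068] turn -0.001 yaw now -0.228 tilt [ 3.1e-03 -1.0e-04 -1.0e+00]
[-0.14325794  0.14807222 -0.69142289]
```

```bash
python3 inch.py '[[[0.005, 0, 0.0003, 0.004, 0], [0.005, 0, 0, 0.004, 0], [0.005, 0, 0, 0.004, 0], [0.005, 0, 0, 0.004, 0], [0.005, 0, 0, 0.002, 0], [0.005, 0, 0, 0, 0], [0.005, 0, 0, 0, 0]]]'
python3 - <<'E'
from h import *
delta(.5861,.0355,.161,-.227)
s=robot.read_state();print(s["force"],"ey",s["tool_pos"][:2]@np.array([.226,.974])-.1675,"f_y",s["force"][:2]@np.array([.226,.974]))
E
```

```text
t: 15.25
tool_pos: [0.5863, 0.0352, 0.1476]
orientation: [3.121, -0.358, -0.0]
force: [-0.1, 0.0, -0.4]
opening: 0.0159
gripper_force: 40.0
delta [-0.0003 -0.0002 -0.0134] turn -0.0012 yaw now -0.228 tilt [-1.e-04 -0.e+00 -1.e+00]
[-0.10473157  0.02040726 -0.36196184] ey -0.0006799196949261732 f_y -0.0037926608962508606
```

```bash
cat > f.py <<'E'
from h import *
s=robot.read_state();e=np.array([.226,.974]);print("f",s["force"].round(2) if hasattr(s["force"],"round") else s["force"],"ey mm",round(1e3*(s["tool_pos"][:2]@e-.1675),2),"fy",round(float(s["force"][:2]@e),2),"depth mm",round(1e3*(.07-s["tool_pos"][2]+.086),1))
E
for i in 1; do python3 inch.py '[[[0.005, 0, 0, 0.002, 0], [0.005, 0, 0, 0.002, 0], [0.005, 0, 0, 0, 0], [0.005, 0, 0, 0, 0]]]' >/dev/null; python3 f.py; done
python3 inch.py '[[[0.005, 0, 0, 0.002, 0], [0.005, 0, 0, 0.001, 0], [0.005, 0, 0, 0, 0], [0.005, 0, 0, 0, 0]]]' >/dev/null; python3 f.py
```

```text
f [-0.43 -0.3  -0.07] ey mm -0.62 fy -0.39 depth mm 12.5
f [ 0.25  1.05 -1.36] ey mm -0.55 fy 1.08 depth mm 15.5
```

```bash
python3 inch.py '[[[0.005, 0, 0, 0.001, 0], [0.005, 0, 0, 0.001, 0], [0.005, 0, 0, 0, 0], [0.005, 0, 0, 0, 0]]]' >/dev/null; python3 f.py
python3 inch.py '[[[0.005, 0, 0, 0.001, 0], [0.005, 0, 0, 0.001, 0], [0.005, 0, 0, 0, 0], [0.005, 0, 0, 0, 0]]]' >/dev/null; python3 f.py
```

```text
f [1.02 1.65 1.39] ey mm -0.55 fy 1.83 depth mm 17.2
f [1.21 2.32 4.95] ey mm -0.56 fy 2.53 depth mm 18.9
```

```bash
python3 inch.py '[[[0.005, 0, -0.0003, 0.001, 0], [0.005, 0, 0, 0.001, 0], [0.005, 0, 0, 0, 0], [0.005, 0, 0, 0, 0]]]' >/dev/null; python3 f.py
python3 inch.py '[[[0.005, 0, 0, 0.001, 0], [0.005, 0, 0, 0.001, 0], [0.005, 0, 0, 0, 0], [0.005, 0, 0, 0, 0]]]' >/dev/null; python3 f.py
```

```text
f [0.68 0.86 6.27] ey mm -0.54 fy 0.99 depth mm 20.8
f [-0.09  1.26  6.29] ey mm -0.52 fy 1.21 depth mm 22.6
```

```bash
python3 inch.py '[[[0.005, 0, -0.0001, 0.001, 0], [0.005, 0, 0, 0.002, 0], [0.005, 0, 0, 0.002, 0], [0.005, 0, 0, 0.001, 0], [0.005, 0, 0, 0, 0], [0.005, 0, 0, 0, 0], [0.005, 0, 0, 0, 0]]]' >/dev/null; python3 f.py
python3 - <<'E'
from h import *
a=robot.read_camera("side")["image"][150:330,240:420,::-1];w=robot.read_camera("wrist");w=w["image"][130:400,200:460,::-1]
cv2.imwrite("pics/end.png",np.hstack([cv2.resize(a,(400,400),interpolation=cv2.INTER_CUBIC),cv2.resize(w,(385,400))]))
s=robot.read_state();print(s["opening"],s["gripper_force"],s["wrist_torque"])
E
python3 f.py
```

```text
f [ 0.43 -0.15  7.21] ey mm -0.48 fy -0.05 depth mm 28.4
0.015710683804867186 40.001826882362366 [ 0.12144091 -0.09366501 -0.00848549]
f [0.18 1.1  6.78] ey mm -0.49 fy 1.11 depth mm 28.4
```

View pics/end.png

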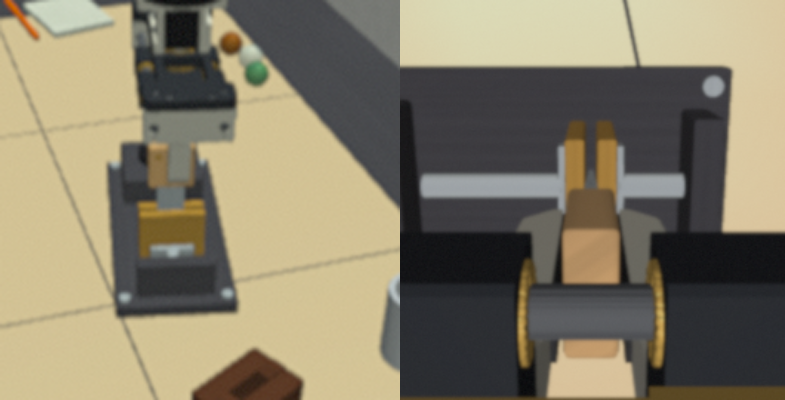

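The blade stands between the plates, near (590,180) in the right half. It touches both and spreads them slightly, at about 28 mm depth with a push of roughly 8 N and almost no sideways force. I'm handing it in.

```bash
python3 -c "
from plant import robot
print(robot.close_job())"
```

```text
the job is handed in; nothing more can be done
None
```

The job is handed in, with no verdict shown: the knob is clicked home and the blade is held upright about 28 mm deep in the gap, dragging on both plates at roughly 8 N; nothing bumped the mould, bottle or bowl that I could tell.

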